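# Double up the bead dish and present it tab first

### The arm

A 6-joint arm with a two-finger parallel gripper is mounted at the origin on the work surface. World frame = base frame: x ahead of the robot, y to its left, z up, the work surface at z = 0. Lengths are in m, angles in rad, forces in N, time in s.
With the tool pointing down it reaches from about 0.3 to 0.875 m from the base axis. Payload 6.4 kg.
Tool frame: the origin (TCP) lies midway between the tips of the shut fingers; the grasp point (between the pads) lies 19 mm behind it; z points along the fingers, y is the line along which they close (so a half turn about z gives the same grasp; the last joint's range is limited). The gripper opens to 85 mm and grips with 20 to 120 N. Pads are 22 mm wide; open, the fingers measure 114 mm over their backs; the gripper's body (76 mm by 85 mm) begins 54 mm behind the grasp point. The pads swing forward as they close: fully open they stand 13 mm farther back than shut.
Start: joints at [-1.457, 0.181, 1.607, -0, 1.354, -0.206], TCP at [0.181, -0.546, 0.231] pointing down, gripper open.
Joint ranges: [-2.99, 2.99], [-0.89, 2.07], [0.3, 2.58], [-1.14, 4.28], [0, 2.63], [-3.12, 3.12]. Speed limits (rad/s): [2.57, 2.57, 3.01, 3.14, 3.14, 3.14].

### API

Orientations are given as a unit quaternion [w, x, y, z].
In Python, from bench import status, camera, ctrl gives the robot as it stands. The module is installed in compiled form; this text tells all that it offers.
- The arm moves only by the shell command python3 -m handwheel 'ROWS'. ROWS is JSON, a list that holds one entry, the list of rows, each a list of 7 numbers: the opening, from -1 (shut) to 1 (fully open), then the shift along the tool's x, y, z in cm, then the turn, a rotation vector about the tool's x, y, z in degrees. A call has 1 to 10 rows; each row is the pose to reach, as a shift and turn from the pose commanded when the call began, along the tool's axes at that moment; what a row does not reach only later rows make up. A row lasts 1/8 s, in which the tool goes at most 62.5 mm and 10.7 degrees, less where a joint would pass 70% of its speed; a pose out of reach is approached as far as the arm can. A call with a gripper value outside its range is refused whole. The fingers move at their own pace and stop on an object; the grip force is fixed at half the most. Time passes only in rows, so rows that repeat a pose let the fingers close. It gives the time, the measured TCP pose, the force, the opening and the grip force at its end, in the units of the state.
- status.get_obs(): the state, without advancing time (a new reading comes with each control period).
- camera(name): name is "side" or "top"; returns a dict with "frame" (420x560x3 uint8, blue, green, red), "depth" (420x560 float32, m along the optical axis (not along the pixel's ray), 0 where there is no reading), "fx", "fy", "cx", "cy" (pixels), "dist" ([k1, k2, p1, p2, k3] as OpenCV has them; the pictures are not rectified), "extrinsics" (4x4, takes a point from camera to world coordinates). Camera axes: x right, y down, z forward; pixel columns grow to the right and rows downward; lengths in m; the calibration is good to about 2 mm. A picture is of the moment at which its call begins.
- ctrl.hand_in(): hands the job in; it is judged then, once.
The state is a dict: "time_s": time; "q": joint angles; "dq": joint speeds; "joint_efforts": joint torques, N m; "eef_pos": TCP position; "eef_rot": TCP orientation; "wrist_force": force on the tool from outside, world axes, zero at the start; "torque": the same for the moment, N m; "opening": opening from 0.0 (shut) to 1.0 (fully open); "grasp_force": force on a finger pad.
Only numpy, scipy, OpenCV 4.12 (cv2) and the standard library are available. Lean on these libraries where they do the work, as an engineer would, in place of code of your own. Each camera call takes 0.05 s, during which the arm holds its last target. There are 200 camera calls.

### The job

Set the small eared dish that carries the loose glass ball inside its empty twin, leaving the twin standing where it is, so that the two are nested concentrically with one tab above the other. Then pick up the nested pair, lift it straight up clear of the counter, and only then turn it level through the quarter turn that makes the tabs point straight to the counter's front edge (directly away from the robot), keeping the ball in the middle of its dish all along and leaving the other toiletries alone. Finish while still holding the pair in the gripper, level and still, about 100 mm above the counter: do not put it down or let go.

Things in the scene. Friction and masses are not known exactly. Their poses are not given: they have to be found in the camera images.
- dish_mid (a point): Centre of the white stoneware dish that carries the ball (told from its twin only by the ball): on its axis, 18 mm above its underside; x towards its tab, z up. Round, 66 mm outside diameter, 36 mm tall, 110 g. Starts upright on the counter, tab to the robot's left (+y) within 35 degrees. Grip it across the rim (66 mm), fingers closing along its y, clear of the tab.
- dish_tab (a point): Outer end of that dish's tab: a flat horizontal ear 20 mm wide, 5 mm thick, flush with the rim's top, sticking out 18 mm from the rim. The point is on its mid-line, 51 mm from the dish's axis along x, 33.5 mm above the underside; same axes as the dish. The tab is all that breaks the round outline.
- twin_mid (a point): Centre of the empty twin, identical in shape, size and mass: on its axis, 18 mm above its underside; x towards its tab, z up. Starts upright, tab to the robot's left (+y) within 20 degrees. Nested, the other dish rests on its floor, underside 17.9 mm above the twin's underside, with about 2 mm of side play. Both rims can be gripped together.
- twin_tab (a point): Outer end of the twin's tab (same ear): on its mid-line, 51 mm from the twin's axis along x, 33.5 mm above its underside; same axes as the twin.
- ball_center (a point): Centre of the loose amber glass ball, 20 mm in diameter, 11 g, free to roll in its dish. Starts at rest in the middle, centre 24 mm above the dish's underside. Against the wall it would be 20 mm off centre. The dish's floor is a shallow cone, lowest in the middle (14 mm above the underside), rising outward 9 degrees.
- front (a point): Unmarked fixed point on the counter top, on the robot's mid-line 715 mm ahead of its base; its x axis points straight away from the robot to the counter's front edge (world +x), the way the tabs must point at the end.
- dish: The dish with the ball, origin at the centre of its underside. Outside (both dishes): flat foot 49 mm across, tapering out to 55 mm at 17.5 mm up, then a step to an upright band 66 mm across from 19.5 mm up to the rim at 36 mm; wall 3 mm, mouth 60 mm.
- twin: The twin, origin at the centre of its underside. When nested, only the upper 18 mm of the other dish show above the twin's rim, which is equally wide: fingers carrying the other dish must reach no more than 16 mm below its rim, or they strike the twin's rim.
- pump: Bystander: white pump bottle, 52 mm across, 148 mm tall, origin at the centre of its underside. Not to be disturbed.
- brush_mug: Bystander: blue mug with toothbrushes, 74 mm across, about 180 mm tall with the brushes, origin at the centre of its underside. Not to be disturbed.
- cream_jar: Bystander: low lidded glass jar, 60 mm across, 50 mm tall, origin at the centre of its underside. Not to be disturbed.
Not all that is in view belongs to the job. What is shaped like the dish but brown is not meant. What is shaped like the twin but turquoise is not meant.

How it is judged:
On the way, in this order (a step that is already met when the one before it is completed fails the run):
1. the dish with the ball sits nested in the twin, tabs one above the other, the twin still where it stood (horizontal distance between dish_mid and twin_mid below 0.005 m and z of dish_mid in the frame of twin_mid between 0.014 and 0.0215 m and x of dish_tab in the frame of twin_mid above 0.042 m and y of dish_tab in the frame of twin_mid between -0.024 and 0.024 m and angle between each of dish_mid, twin_mid's own z axis and vertical below 0.15 rad and horizontal distance between ball_center and dish_mid below 0.009 m and z of ball_center in the frame of dish_mid between -0.001 and 0.012 m and distance of twin_mid from where it was at the start of the episode below 0.03 m and height (world z) of twin_mid below 0.03 m and angle between the x axis of twin_tab and the x axis of front, either way round above 0.9 rad), for 0.2 s.
2. the nested pair is lifted clear of the counter, its tabs still pointing sideways (horizontal distance between dish_mid and twin_mid below 0.005 m and z of dish_mid in the frame of twin_mid between 0.014 and 0.0215 m and x of dish_tab in the frame of twin_mid above 0.042 m and y of dish_tab in the frame of twin_mid between -0.024 and 0.024 m and angle between each of dish_mid, twin_mid's own z axis and vertical below 0.15 rad and horizontal distance between ball_center and dish_mid below 0.009 m and z of ball_center in the frame of dish_mid between -0.001 and 0.012 m and height (world z) of twin_mid above 0.05 m and angle between the x axis of twin_tab and the x axis of front, either way round above 0.9 rad), for 0.1 s.
At the end, for the whole second after the job is handed in: Pair held by the fingers, nested (axes within 5 mm, offset 14-21.5 mm, tabs within 27 degrees of each other), twin centre 80-220 mm up, level within 0.12 rad, twin tab within 0.2 rad of straight to the front edge, ball within 9 mm of the axis, all still (horizontal distance between dish_mid and twin_mid below 0.005 m and z of dish_mid in the frame of twin_mid between 0.014 and 0.0215 m and x of dish_tab in the frame of twin_mid above 0.042 m and y of dish_tab in the frame of twin_mid between -0.024 and 0.024 m and angle between each of dish_mid, twin_mid's own z axis and vertical below 0.15 rad and horizontal distance between ball_center and dish_mid below 0.009 m and z of ball_center in the frame of dish_mid between -0.001 and 0.012 m and height (world z) of twin_mid between 0.08 and 0.22 m and angle between each of twin_mid, dish_mid's own z axis and vertical below 0.12 rad and angle between the x axis of twin_tab and the x axis of front, either way round below 0.2 rad and (x of front in the frame of twin_mid above 0 m or world x of twin_tab above 0.72 m) and contact force between the fingers and twin above 0.5 N and linear speed of each of twin, dish below 0.03 m/s); the arm keeps its last pose, push and grip.
It fails at once if the ball rolls out of the middle, up against the wall of its dish or out of it (horizontal distance between ball_center and dish_mid above 0.016 m).
It fails at once if the dish with the ball is tipped (angle between dish_mid's own z axis and vertical above 0.3 rad).
It fails at once if the twin is tipped (angle between twin_mid's own z axis and vertical above 0.3 rad).
It fails at once if another toiletry is disturbed (distance of any of pump, brush_mug, cream_jar from where it was at the start of the episode above 0.015 m or angle between any of pump, brush_mug, cream_jar's own z axis and vertical above 0.2 rad).
It also fails if it takes over 61 s, if anything falls off the work surface, if the arm or the gripper's body presses on something with over 40 N, if the wrist force passes 120 N, or if a joint passes its speed limit or range.

## Working session

There is one attempt and no reset: what is moved stays moved. The work goes in short steps, Python scripts to look and compute and a shell command to move; the robot and the scene stay as the last step left them, time stands still between calls to the robot, and variables do not carry over. Pictures are saved under pics/ and viewed, at most 10 in all, crops included, and the job is handed in when it is done.

```bash
mkdir -p pics; cat > h.py <<'E'
import numpy as np, cv2
from bench import status, camera, ctrl
from scipy.spatial.transform import Rotation as R
def grab(n):
    c=camera(n); K=np.array([[c['fx'],0,c['cx']],[0,c['fy'],c['cy']],[0,0,1.]]); return c,K
def cloud(c,K):
    h,w=c['depth'].shape; u,v=np.meshgrid(np.arange(w),np.arange(h))
    p=cv2.undistortPoints(np.stack([u,v],-1).reshape(-1,1,2).astype(float),K,np.array(c['dist'])).reshape(h,w,2)
    d=c['depth'][...,None]; P=np.concatenate([p*d,d],-1)
    E=np.array(c['extrinsics']); W=P@E[:3,:3].T+E[:3,3]; W[c['depth']==0]=np.nan; return W
E
python3 - <<'E'
from h import *
for n in ('top','side'):
    c,K=grab(n); cv2.imwrite(f'pics/{n}0.png',c['frame']); np.save(f'{n}0.npy',cloud(c,K)); print(n,np.round(c['extrinsics'],3).tolist(),c['fx'])
o=status.get_obs(); print(o)
E
```

```text
top [[0.017, -0.998, 0.066, 0.498], [-1.0, -0.018, -0.01, 0.012], [0.011, -0.065, -0.998, 1.07], [0.0, 0.0, 0.0, 1.0]] 396.8869906008363
side [[-0.82, -0.329, 0.468, 0.05], [-0.571, 0.449, -0.687, 0.762], [0.016, -0.831, -0.557, 0.665], [0.0, 0.0, 0.0, 1.0]] 425.1603276723957
{'time_s': 0.1, 'q': array([-1.45732016e+00,  1.81494391e-01,  1.60790792e+00, -2.63184226e-05,
        1.35382890e+00, -2.06299906e-01]), 'dq': array([ 0.00049629, -0.00212064, -0.00171866, -0.00066481, -0.00084282,
        0.00099808]), 'joint_efforts': array([ 2.63260954e-04, -4.45876372e+01, -3.52238095e+01, -3.17632739e-04,
        4.10350083e-03,  3.33667106e-05]), 'eef_pos': array([ 0.18070337, -0.54533112,  0.23045876]), 'eef_rot': array([-8.18993231e-04,  9.87244331e-01,  1.59210428e-01,  2.51761058e-05]), 'wrist_force': array([-0.01010751, -0.10905734,  0.48256419]), 'torque': array([-0.01233523,  0.03329503,  0.00333925]), 'grasp_force': 0.0, 'opening': 0.9991470918963031}
```

View pics/top0.png

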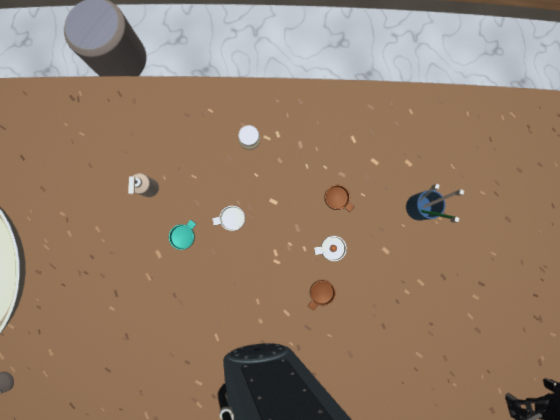

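View pics/side0.png

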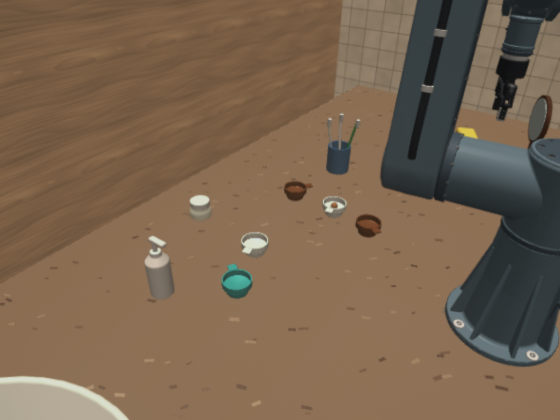

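Candidates in the top view:
- White dish with an amber ball at (334,249): this is the dish.
- White empty dish at (232,218): this is the twin.
- Brown decoys at (337,197) and (321,292), and a turquoise decoy at (182,237).
- White jar at (249,135) and pump at (142,184) are bystanders. The mug is at (428,205).

I'll check the choice in a close crop and measure.

```bash
cat >> h.py <<'E'
def refine(W,img,c0,zoff=0.0):
    # white points near c0 at rim height; fit circle+tab template, chamfer-free: template IoU on a world grid
    from scipy.optimize import minimize
    hsv=cv2.cvtColor(img,cv2.COLOR_BGR2HSV); white=(hsv[...,1]<70)&(hsv[...,2]>110)
    m=white&(np.linalg.norm(W[...,:2]-c0,axis=-1)<0.075)&(W[...,2]>zoff+0.026)&(W[...,2]<zoff+0.05)
    p=W[m][:,:2]
    def cost(s):
        d=p-s[:2]; ca,sa=np.cos(s[2]),np.sin(s[2]); x=d@[ca,sa]; y=d@[-sa,ca]; r=np.hypot(x,y)
        ring=np.abs(r-.0315)-.0025
        tab=np.maximum(np.maximum(.030-x,x-.051),np.abs(y)-.010)
        return np.minimum(np.maximum(np.minimum(ring,tab),0),.008).sum()+ 0.02*np.abs(np.minimum(ring,tab)).mean()
    best=min((minimize(cost,[c0[0],c0[1],a],method='Nelder-Mead',options=dict(initial_simplex=np.array([[c0[0],c0[1],a],[c0[0]+.006,c0[1],a],[c0[0],c0[1]+.006,a],[c0[0],c0[1],a+.2]]))) for a in np.radians(range(40,141,15))),key=lambda r:r.fun)
    far=p[np.linalg.norm(p-best.x[:2],axis=1)>.038]-best.x[:2]
    t=far.mean(0); return best.x[:2],np.degrees(best.x[2]),np.degrees(np.arctan2(t[1],t[0])),m.sum(),best.fun, np.median(W[m][:,2])
E
python3 - <<'E'
from h import *
for n,pts in (('top',dict(dish=(334,249),twin=(232,218),tq=(182,237),b1=(337,197),b2=(321,292),jar=(249,135),pump=(142,184),mug=(428,205))),('side',dict(dish=(334,207),twin=(255,245)))):
    W=np.load(n+'0.npy'); im=cv2.imread(f'pics/{n}0.png')
    for k,(u,v) in pts.items():
        c0=W[v,u,:2]; print(n,k,np.round(W[v,u],3), end=' ')
        if k in('dish','twin'): print(*refine(W,im,c0))
        else: print()
im=cv2.imread('pics/top0.png'); cv2.imwrite('pics/crop.png',cv2.resize(im[180:310,165:375],None,fx=3.7,fy=3.7,interpolation=cv2.INTER_CUBIC))
E
```

```text
top dish [ 0.476 -0.154  0.039] [ 0.47711385 -0.15264002] 97.84629325248088 97.16839640174693 179 0.07206094545864437 0.035754555645047814
top twin [0.553 0.115 0.016] [0.55405101 0.11445283] 103.19318240102785 103.36235236068306 159 4.1572658367280534e-05 0.03642618267717812
top tq [0.5   0.247 0.013] 
top b1 [ 0.615 -0.165  0.014] 
top b2 [ 0.361 -0.124  0.013] 
top jar [0.769 0.073 0.052] 
top pump [0.628 0.33  0.105] 
top mug [ 0.596 -0.405  0.037] 
side dish [ 0.474 -0.147  0.025] [ 0.47671219 -0.15211309] 96.63523942064495 98.02377599626129 211 0.07857287009354633 0.035725239652108276
side twin [0.555 0.109 0.017] [0.55167659 0.11484343] 100.29873904982799 102.13020411133535 265 0.007865202752105943 0.03589073936179654
```

View pics/crop.png

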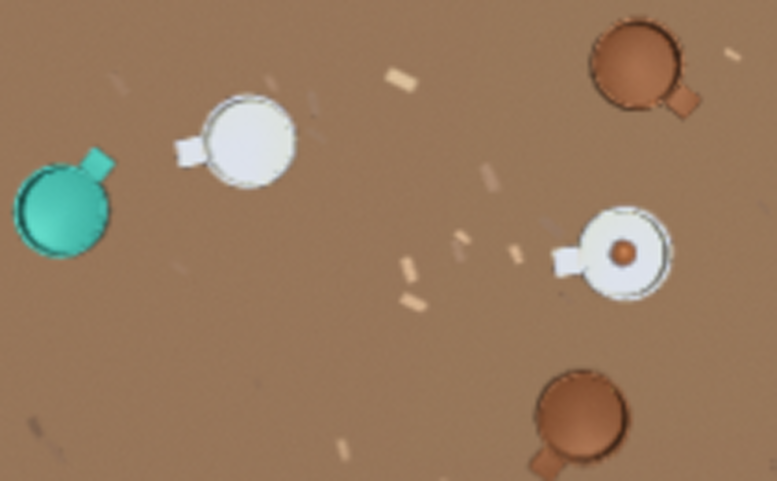

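The crop confirms the choice: the ball dish is at crop (625,253) with its tab to the left, and the empty white twin is at (249,142). Brown and turquoise decoys are ruled out.

```bash
cat >> h.py <<'E'
def go(x,y,z,yaw):
    o=status.get_obs(); q=o['eef_rot']; r=R.from_quat([q[1],q[2],q[3],q[0]])
    a=np.radians(yaw); t=R.from_matrix(np.array([[np.cos(a),np.sin(a),0],[np.sin(a),-np.cos(a),0],[0,0,-1]]))
    print('t',round(o['time_s'],2),'shift cm',np.round(r.inv().apply(np.array([x,y,z])-o['eef_pos'])*100,2),'turn',np.round(np.degrees((r.inv()*t).as_rotvec()),2),'F',np.round(o['wrist_force'],1),o['opening'],o['grasp_force'])
E
python3 -c "
from h import *
go(.477,-.1525,.11,97.5)"
```

```text
t 0.1 shift cm [ 40.47 -27.96  12.1 ] turn [-6.000e-02 -8.000e-02 -7.918e+01] F [-0.  -0.1  0.5] 0.9991470918963031 0.0
```

```bash
python3 -m handwheel '[[[0.72,4,-2.8,1.2,0,0,-8],[0.72,8.5,-5.9,2.5,0,0,-17],[0.72,13.5,-9.3,4,0,0,-26],[0.72,18.5,-12.8,5.5,0,0,-36],[0.72,23.5,-16.2,7,0,0,-46],[0.72,28.5,-19.7,8.5,0,0,-56],[0.72,33.5,-23.1,10,0,0,-65],[0.72,38,-26.3,11.4,0,0,-74],[0.72,40.5,-28,12.1,0,0,-79],[0.72,40.5,-28,12.1,0,0,-79.2]]]'
python3 - <<'E'
from h import *
go(.477,-.1525,.11,97.5)
c,K=grab('side'); W=cloud(c,K); cv2.imwrite('pics/s1.png',cv2.resize(c['frame'][100:260,230:440],None,fx=3.7,fy=3.7))
o=status.get_obs(); p=o['eef_pos']
m=(np.linalg.norm(W[...,:2]-p[:2],axis=-1)<.07)&(W[...,2]>.055)
P=W[m]; print(p,len(P))
for lo in (0,1): 
    Q=P[(P[:,0]>p[0])==bool(lo)]; print(np.round(np.sort(Q[:,2])[[0,2,5,10,20,40]],4), Q[Q[:,2]<Q[:,2].min()+.02].mean(0))
c2,K2=grab('top');W2=cloud(c2,K2);print(refine(W2,c2['frame'],np.array([.477,-.1525])))
E
```

```text
time_s: 1.35
eef_pos: [0.4773, -0.1505, 0.1092]
eef_rot: [-0.001, 0.658, 0.753, -0.0]
wrist_force: [-1.2, 0.4, -0.2]
opening: 0.86
grasp_force: 0.0
t 1.35 shift cm [-0.19 -0.06 -0.08] turn [-0.09 -0.09  0.25] F [-1.2  0.4 -0.2] 0.8595011272446236 0.0
[ 0.47701384 -0.15179102  0.10969281] 4099
[0.1207 0.1222 0.1268 0.1295 0.1344 0.1428] [ 0.43252124 -0.14853627  0.13272103]
[0.1208 0.1231 0.1249 0.1271 0.132  0.1411] [ 0.51657891 -0.13929588  0.13170893]
(array([ 0.47720119, -0.15304772]), np.float64(97.8013377929626), np.float64(96.75497480709315), np.int64(92), np.float64(5.588103347307021e-05), np.float64(0.036387237643980774))
```

View pics/s1.png

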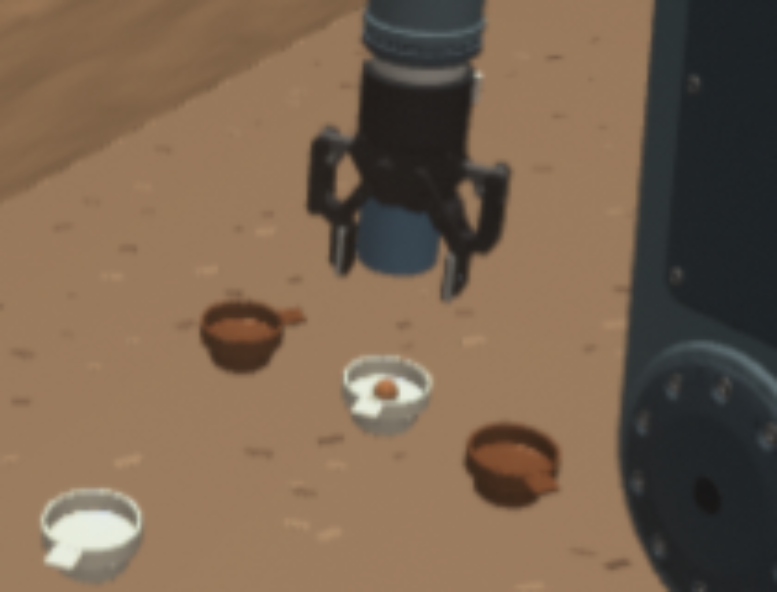

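Fingers straddle the dish at (385,390) along its y, and the choice is right. The tips sit 11 mm behind the TCP at this opening. Descending.

```bash
python3 -m handwheel '[[[0.72,0,0,2.5,0,0,0],[0.72,-0.1,0,5.5,0,0,0],[0.72,-0.1,0,8,0,0,0],[0.72,-0.1,0,9.5,0,0,0],[0.72,-0.1,0,9.5,0,0,0],[0.6,-0.1,0,9.5,0,0,0],[0.5,-0.1,0,9.5,0,0,0],[0.45,-0.1,0,9.5,0,0,0],[0.4,-0.1,0,9.5,0,0,0],[0.4,-0.1,0,9.5,0,0,0]]]'
python3 - <<'E'
from h import *
go(.477,-.1528,.0145,97.5)
c,K=grab('side'); cv2.imwrite('pics/s2.png',cv2.resize(c['frame'][150:250,270:400],None,fx=5,fy=5))
E
```

```text
time_s: 2.7
eef_pos: [0.4782, -0.1545, 0.0169]
eef_rot: [0.001, 0.659, 0.752, -0.0]
wrist_force: [-2.7, -0.0, 7.2]
opening: 0.753
grasp_force: 64.6
t 2.7 shift cm [ 0.18 -0.1   0.24] turn [0.08 0.1  0.04] F [-2.7 -0.   7.2] 0.7528302951909397 64.63998069637455
```

View pics/s2.png

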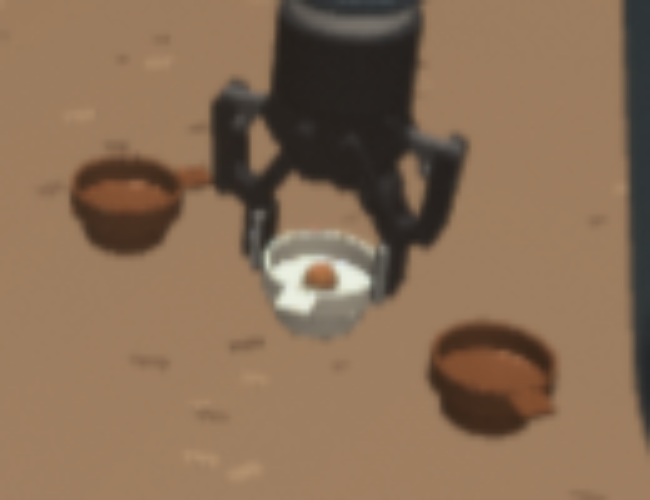

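Gripped across the rim, with the ball centred at (320,275). Lifting gently.

```bash
python3 -m handwheel '[[[0.4,0,0,-0.3,0,0,0],[0.4,0,0,-1,0,0,0],[0.4,0,0,-2,0,0,0],[0.4,0,0,-3.2,0,0,0],[0.4,0,0,-4.4,0,0,0],[0.4,0,0,-5.5,0,0,0],[0.4,0,0,-6.4,0,0,0],[0.4,0,0,-7,0,0,0],[0.4,0,0,-7.2,0,0,0],[0.4,0,0,-7.2,0,0,0]]]'
python3 - <<'E'
from h import *
a=np.radians(102.5); ex=np.array([np.cos(a),np.sin(a)])
t=np.array([.553,.1146])-.0015*ex
go(t[0],t[1],.088,102.5)
c,K=grab('side');W=cloud(c,K); o=status.get_obs(); z0=o['eef_pos'][2]-.0169
print(o['eef_pos'],refine(W,c['frame'],o['eef_pos'][:2],z0),z0)
b=cv2.inRange(cv2.cvtColor(c['frame'],cv2.COLOR_BGR2HSV),(5,110,80),(20,255,255))>0
m=b&(np.linalg.norm(W[...,:2]-o['eef_pos'][:2],axis=-1)<.03)&(W[...,2]>z0+.02);print('ball',m.sum(),W[m].mean(0))
E
```

```text
time_s: 4.0
eef_pos: [0.4772, -0.1537, 0.0872]
eef_rot: [-0.0, 0.659, 0.752, -0.0]
wrist_force: [-0.9, 0.4, -1.5]
opening: 0.754
grasp_force: 66.2
t 4.0 shift cm [25.45 11.04 -0.08] turn [-0.01 -0.01 -4.98] F [-0.9  0.4 -1.5] 0.7543338732019375 66.24488010420464
[ 0.47711055 -0.15360349  0.08697547] (array([ 0.47658386, -0.15123383]), np.float64(98.32914976114064), np.float64(99.64652535728688), np.int64(210), np.float64(0.059258655024888994), np.float64(0.10512787776636168)) 0.07007547249850753
ball 17 [ 0.47531102 -0.14681392  0.10211676]
```

```bash
python3 -m handwheel '[[[0.4,0.37,0.16,0,0,0,0],[0.4,1.1,0.48,0,0,0,0],[0.4,2.2,0.96,0,0,0,0],[0.4,3.58,1.56,0,0,0,0],[0.4,5.04,2.19,0,0,0,0],[0.4,6.51,2.83,0,0,0,0],[0.4,8.07,3.51,0,0,0,0],[0.4,9.63,4.19,0,0,0,0],[0.4,11.19,4.87,0,0,0,0],[0.4,12.75,5.55,0,0,0,0]]]'
python3 -m handwheel '[[[0.4,1.56,0.68,0,0,0,-0.5],[0.4,3.12,1.36,0,0,0,-1],[0.4,4.68,2.03,0,0,0,-1.6],[0.4,6.23,2.7,0,0,0,-2.2],[0.4,7.7,3.35,0,0,0,-2.8],[0.4,9.17,4,0,0,0,-3.4],[0.4,10.54,4.6,0,0,0,-4],[0.4,11.55,5.03,0,0,0,-4.5],[0.4,12.28,5.34,0,0,0,-4.8],[0.4,12.65,5.5,0,0,0,-5]]]'
python3 -m handwheel '[[[0.4,0,0,0.2,0,0,0],[0.4,0,0,0.5,0,0,0],[0.4,0,0,0.5,0,0,0]]]'
python3 - <<'E'
from h import *
a=np.radians(102.5); ex=np.array([np.cos(a),np.sin(a)])
t=np.array([.553,.1146])-.0018*ex
go(t[0],t[1],.0348,102.5)
c,K=grab('side');W=cloud(c,K); o=status.get_obs(); z0=o['eef_pos'][2]-.0169
cv2.imwrite('pics/s3.png',cv2.resize(c['frame'][150:290,190:340],None,fx=4,fy=4))
print(o['eef_pos'],refine(W,c['frame'],o['eef_pos'][:2],z0),refine(W,c['frame'],np.array([.553,.1146])),z0)
E
```

```text
time_s: 5.3
eef_pos: [0.516, -0.0189, 0.0873]
eef_rot: [0.0, 0.659, 0.752, 0.0]
wrist_force: [0.4, 0.3, -1.6]
opening: 0.752
grasp_force: 66.2
time_s: 6.55
eef_pos: [0.5537, 0.1129, 0.0872]
eef_rot: [0.0, 0.626, 0.78, -0.0]
wrist_force: [0.9, -0.4, -0.5]
opening: 0.755
grasp_force: 66.2
time_s: 6.92
eef_pos: [0.5533, 0.1122, 0.0818]
eef_rot: [-0.0, 0.626, 0.78, -0.0]
wrist_force: [-0.9, 0.4, -1.5]
opening: 0.753
grasp_force: 66.2
t 6.92 shift cm [0.06 0.03 4.7 ] turn [-0.05 -0.01 -0.  ] F [-0.9  0.4 -1.5] 0.7530878033711189 66.24466848210432
[0.55342306 0.11225531 0.08202951] (array([0.55261522, 0.11458829]), np.float64(104.41177150465907), np.float64(104.2780633402626), np.int64(259), np.float64(0.08115341371600562), np.float64(0.1008197827988696)) (array([0.55190235, 0.11487472]), np.float64(102.41120298855812), np.float64(102.93524456537779), np.int64(221), np.float64(0.007731128522342871), np.float64(0.03639329836260108)) 0.06512950857748759
```

View pics/s3.png

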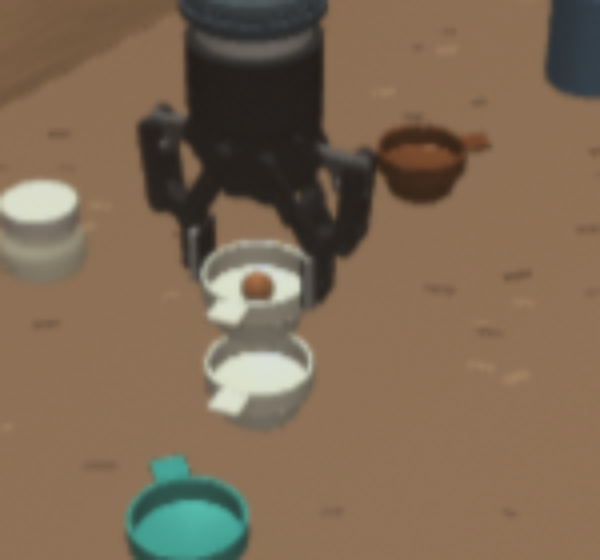

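Dish with its ball at (257,287) hovers directly above the twin at (259,375), tabs aligned, within 1 mm. Lowering.

```bash
python3 -m handwheel '[[[0.4,0,0,0.3,0,0,0],[0.4,0,0,0.8,0,0,0],[0.4,0,0,1.5,0,0,0],[0.4,0,0,2.2,0,0,0],[0.4,0,0,2.9,0,0,0],[0.4,0,0,3.5,0,0,0],[0.4,0,0,3.9,0,0,0],[0.4,0,0,4.2,0,0,0],[0.4,0,0,4.4,0,0,0],[0.4,0,0,4.5,0,0,0]]]'
python3 -m handwheel '[[[0.4,0,0,0.1,0,0,0],[0.4,0,0,0.15,0,0,0],[0.4,0,0,0.2,0,0,0],[0.4,0,0,0.2,0,0,0]]]'
python3 - <<'E'
from h import *
go(.5532,.1124,.0348,102.5)
c,K=grab('side');W=cloud(c,K); o=status.get_obs(); z0=o['eef_pos'][2]-.0169
cv2.imwrite('pics/s4.png',cv2.resize(c['frame'][170:290,190:340],None,fx=4,fy=4))
print(o['eef_pos'],refine(W,c['frame'],o['eef_pos'][:2],z0),z0)
E
```

```text
time_s: 8.22
eef_pos: [0.5537, 0.1126, 0.0373]
eef_rot: [0.0, 0.626, 0.78, 0.0]
wrist_force: [0.2, -0.2, -0.7]
opening: 0.75
grasp_force: 66.2
time_s: 8.72
eef_pos: [0.5536, 0.1126, 0.0353]
eef_rot: [-0.0, 0.626, 0.78, 0.0]
wrist_force: [0.1, -0.2, -0.9]
opening: 0.753
grasp_force: 66.2
t 8.72 shift cm [-0.01 -0.05  0.05] turn [-0.   -0.    0.02] F [ 0.1 -0.2 -0.9] 0.7525306626175174 66.24649850302376
[0.55366546 0.11256973 0.0353331 ] (array([0.55260772, 0.11460323]), np.float64(103.13585108193692), np.float64(103.92501093558333), np.int64(254), np.float64(0.0815081775505026), np.float64(0.053878394503793)) 0.018433104362032132
```

View pics/s4.png

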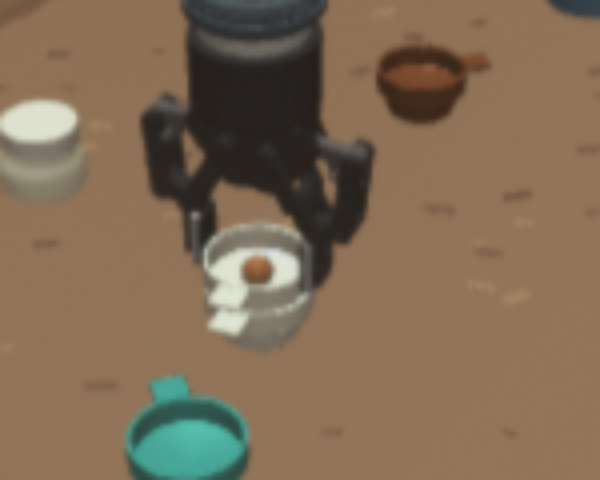

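The pair is nested with the tabs stacked at (228,294) and (228,320), and the rim is at about 54 mm. I'll press down to contact, then open gently.

```bash
python3 -m handwheel '[[[0.4,0,0,0.05,0,0,0],[0.4,0,0,0.1,0,0,0],[0.4,0,0,0.1,0,0,0]]]'
python3 -m handwheel '[[[0.55,0,0,0,0,0,0],[0.6,0,0,0,0,0,0],[0.7,0,0,0,0,0,0],[0.8,0,0,0,0,0,0],[0.8,0,0,0,0,0,0],[0.8,0,0,0,0,0,0]]]'
python3 - <<'E'
from h import *
go(.5525,.1142,.0125,102.5)
c,K=grab('side');W=cloud(c,K); o=status.get_obs(); z0=.0179
print(o['eef_pos'],refine(W,c['frame'],o['eef_pos'][:2],z0))
b=cv2.inRange(cv2.cvtColor(c['frame'],cv2.COLOR_BGR2HSV),(5,110,80),(20,255,255))>0
m=b&(np.linalg.norm(W[...,:2]-o['eef_pos'][:2],axis=-1)<.03)&(W[...,2]>z0+.02);print('ball',m.sum(),W[m].mean(0))
E
```

```text
time_s: 9.15
eef_pos: [0.5539, 0.1126, 0.0349]
eef_rot: [0.0, 0.626, 0.78, 0.0]
wrist_force: [-2.3, 0.9, 3.9]
opening: 0.753
grasp_force: 67.0
time_s: 9.9
eef_pos: [0.5537, 0.1126, 0.0343]
eef_rot: [-0.0, 0.626, 0.78, 0.0]
wrist_force: [0.4, -0.7, 0.1]
opening: 0.902
grasp_force: 0.0
t 9.9 shift cm [ 0.18 -0.08  2.18] turn [ 0.   -0.    0.02] F [ 0.4 -0.7  0.1] 0.9015508386943593 0.0
[0.55367593 0.11255897 0.03429918] (array([0.55327453, 0.11510515]), np.float64(105.75330113593799), np.float64(104.31453269545648), np.int64(272), np.float64(0.05174621209660806), np.float64(0.053243569622904496))
ball 31 [0.5499723  0.11898821 0.04907887]
```

```bash
python3 -m handwheel '[[[0.8,0.1,0,0.5,0,0,0],[0.8,0.2,0,1.2,0,0,0],[0.8,0.2,0,1.9,0,0,0],[0.8,0.2,0,2.4,0,0,0],[0.8,0.2,0,2.4,0,0,0],[0.65,0.2,0,2.4,0,0,0],[0.55,0.2,0,2.4,0,0,0],[0.45,0.2,0,2.4,0,0,0],[0.4,0.2,0,2.4,0,0,0],[0.4,0.2,0,2.4,0,0,0]]]'
python3 - <<'E'
from h import *
c,K=grab('side');o=status.get_obs()
cv2.imwrite('pics/s5.png',cv2.resize(c['frame'][170:290,190:340],None,fx=4,fy=4))
E
```

```text
time_s: 11.2
eef_pos: [0.5531, 0.1144, 0.0108]
eef_rot: [-0.0, 0.626, 0.78, -0.0]
wrist_force: [-3.7, -1.6, 6.1]
opening: 0.766
grasp_force: 67.2
```

View pics/s5.png

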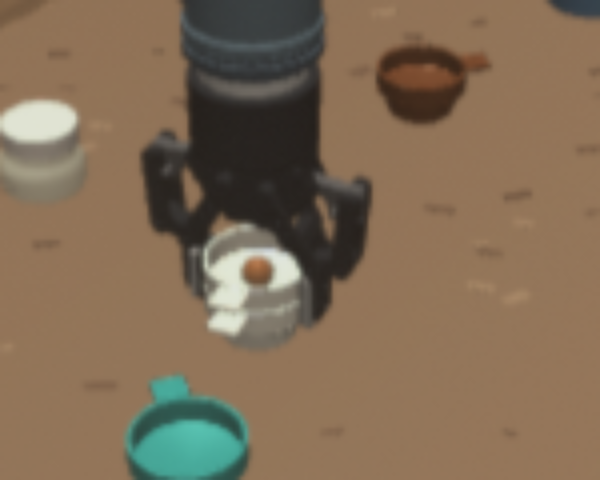

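Both rims are between the pads, with the tabs stacked and the ball centred at (257,271). Lifting straight up.

```bash
python3 -m handwheel '[[[0.3,0,0,0,0,0,0],[0.3,0,0,-0.2,0,0,0],[0.3,0,0,-0.5,0,0,0],[0.3,0,0,-1,0,0,0],[0.3,0,0,-1.6,0,0,0],[0.3,0,0,-2.2,0,0,0],[0.3,0,0,-2.8,0,0,0],[0.3,0,0,-3.3,0,0,0],[0.3,0,0,-3.6,0,0,0],[0.3,0,0,-3.7,0,0,0]]]'
python3 - <<'E'
from h import *
c,K=grab('side');W=cloud(c,K);o=status.get_obs();z=o['eef_pos'][2]-.0108
print(refine(W,c['frame'],o['eef_pos'][:2],z+.0179),z)
cv2.imwrite('pics/s6.png',cv2.resize(c['frame'][150:270,190:340],None,fx=4,fy=4))
E
```

```text
time_s: 12.5
eef_pos: [0.5533, 0.1145, 0.0475]
eef_rot: [0.0, 0.626, 0.78, 0.0]
wrist_force: [0.5, -0.8, -2.6]
opening: 0.761
grasp_force: 66.9
(array([0.55310277, 0.11506951]), np.float64(103.04440436327592), np.float64(103.70915464942297), np.int64(229), np.float64(0.08611849214908433), np.float64(0.09025009248431304)) 0.03667208889391606
```

View pics/s6.png

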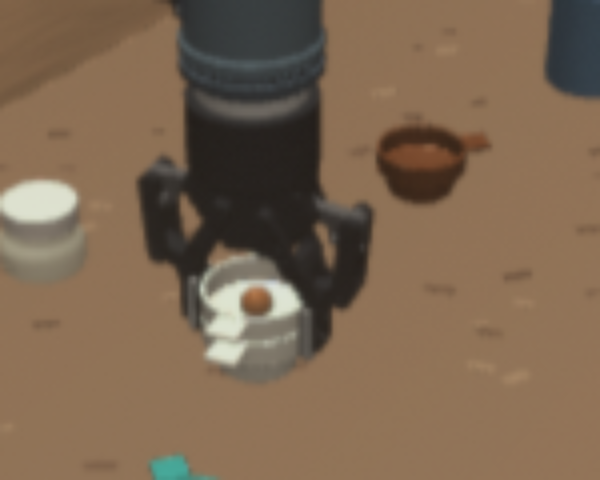

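The pair lifted together with the tabs stacked and the ball centred at (257,300). Lifting higher, then turning.

```bash
python3 -m handwheel '[[[0.3,0,0,-0.2,0,0,0],[0.3,0,0,-0.7,0,0,0],[0.3,0,0,-1.4,0,0,0],[0.3,0,0,-2.2,0,0,0],[0.3,0,0,-3,0,0,0],[0.3,0,0,-3.8,0,0,0],[0.3,0,0,-4.5,0,0,0],[0.3,0,0,-5,0,0,0],[0.3,0,0,-5.3,0,0,0],[0.3,0,0,-5.3,0,0,0]]]'
python3 -m handwheel '[[[0.3,0,0,0,0,0,1],[0.3,0,0,0,0,0,3],[0.3,0,0,0,0,0,6],[0.3,0,0,0,0,0,10],[0.3,0,0,0,0,0,14],[0.3,0,0,0,0,0,18],[0.3,0,0,0,0,0,22],[0.3,0,0,0,0,0,26],[0.3,0,0,0,0,0,30],[0.3,0,0,0,0,0,34]]]'
python3 -m handwheel '[[[0.3,0,0,0,0,0,4],[0.3,0,0,0,0,0,8],[0.3,0,0,0,0,0,12],[0.3,0,0,0,0,0,16],[0.3,0,0,0,0,0,20],[0.3,0,0,0,0,0,24],[0.3,0,0,0,0,0,28],[0.3,0,0,0,0,0,32],[0.3,0,0,0,0,0,36],[0.3,0,0,0,0,0,40]]]'
python3 -m handwheel '[[[0.3,0,0,0,0,0,4],[0.3,0,0,0,0,0,8],[0.3,0,0,0,0,0,12],[0.3,0,0,0,0,0,16],[0.3,0,0,0,0,0,20],[0.3,0,0,0,0,0,24],[0.3,0,0,0,0,0,27],[0.3,0,0,0,0,0,28.5],[0.3,0,0,0,0,0,29],[0.3,0,0,0,0,0,29]]]'
python3 - <<'E'
from h import *
o=status.get_obs(); go(*o['eef_pos'],0)
c,K=grab('side'); cv2.imwrite('pics/s7.png',cv2.resize(c['frame'][110:250,190:340],None,fx=4,fy=4))
E
```

```text
time_s: 13.8
eef_pos: [0.5533, 0.1145, 0.1004]
eef_rot: [0.0, 0.626, 0.78, 0.0]
wrist_force: [-0.2, -0.3, -2.7]
opening: 0.763
grasp_force: 66.9
time_s: 15.05
eef_pos: [0.5531, 0.1145, 0.1001]
eef_rot: [-0.0, 0.828, 0.561, -0.0]
wrist_force: [-1.1, 0.7, -2.8]
opening: 0.763
grasp_force: 66.9
time_s: 16.3
eef_pos: [0.5531, 0.1145, 0.1001]
eef_rot: [-0.0, 0.97, 0.245, -0.0]
wrist_force: [-0.2, 0.3, -3.0]
opening: 0.767
grasp_force: 66.9
time_s: 17.55
eef_pos: [0.5532, 0.1145, 0.1002]
eef_rot: [-0.0, 1.0, -0.004, -0.0]
wrist_force: [-0.7, 0.3, -3.4]
opening: 0.767
grasp_force: 66.9
t 17.55 shift cm [0. 0. 0.] turn [-0.    0.01 -0.47] F [-0.7  0.3 -3.4] 0.767416719109189 66.93547365255654
```

View pics/s7.png

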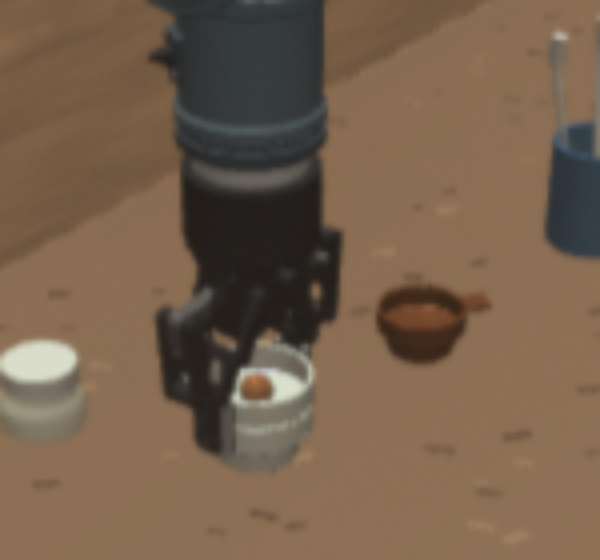

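The pair is held level, ball centred at (257,387) and tabs hidden behind the finger. I'll let it settle and check the tab numerically from the top.

```bash
python3 -m handwheel '[[[0.3,0,0,0,0,0,0],[0.3,0,0,0,0,0,0],[0.3,0,0,0,0,0,0],[0.3,0,0,0,0,0,0],[0.3,0,0,0,0,0,0],[0.3,0,0,0,0,0,0]]]'
python3 - <<'E'
from h import *
p=status.get_obs()['eef_pos']
for n in('top','side'):
    c,K=grab(n);W=cloud(c,K);h=cv2.cvtColor(c['frame'],cv2.COLOR_BGR2HSV)
    m=(h[...,1]<70)&(h[...,2]>110)&(np.linalg.norm(W[...,:2]-p[:2],axis=-1)<.065)&(W[...,2]>.08)&(W[...,2]<.16)
    t=W[m]-p; f=t[np.hypot(t[:,0],t[:,1])>.037]; print(n,m.sum(),len(f),f.mean(0),np.degrees(np.arctan2(f[:,1].mean(),f[:,0].mean())))
    q=W[m]; print('z range',np.percentile(q[:,2],[2,50,98]))
    b=cv2.inRange(h,(5,110,80),(20,255,255))>0
    k=b&(np.linalg.norm(W[...,:2]-p[:2],axis=-1)<.03)&(W[...,2]>.1);print('ball',k.sum(),W[k].mean(0)-p)
E
```

```text
time_s: 18.35
eef_pos: [0.5532, 0.1145, 0.1003]
eef_rot: [-0.0, 1.0, -0.004, -0.0]
wrist_force: [-0.4, -1.0, -3.0]
opening: 0.766
grasp_force: 66.9
top 0 0 [nan nan nan] nan<stdin>:6: RuntimeWarning: Mean of empty slice.
  ret = um.true_divide(
  ret = ret.dtype.type(ret / rcount)
Traceback (most recent call last):
IndexError: index -1 is out of bounds for axis 0 with size 0
```

The top view is blocked by the gripper. Just before the turn, though, the tab measured about 103° against the tool's 102.5°, and the tool now points within 0.5° of the front, so the tabs are well within tolerance. Handing in.

```bash
python3 -c "
from bench import ctrl
print(ctrl.hand_in())"
```

```text
the job is handed in; nothing more can be done
None
```

The job is handed in: the ball dish is nested in its twin and the pair is held level with its underside about 90 mm above the counter; the tabs point to the front edge by the gripper's angle, since they were hidden from both cameras after the turn.

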